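Make up two condiment caddies

TASK

Make up the two table sets: the pepper mill and the mustard jar go into the wooden caddy with the carrying knob, the salt shaker and the square sugar pot into the plain wooden caddy, one thing standing in each compartment (either compartment will do). The mustard jar is kept in the steel box: swing its clear lid back past upright so that it stays open by itself, lift the jar out, and leave the lid open. Never tip any of the four things over.

Things in the scene. Friction and masses are not known exactly. Their poses are not given: they have to be found in the camera images.
- knob_caddy: Low wooden caddy with a steel carrying knob (ball 22 mm, thin stem, 75 mm high) in its middle, 84 (x) x 176 (y) x 12 mm, fixed to the table. Two compartments, each 74 x 74 mm inside, centred at y = +46 and y = -46 mm, x = 0 in its own frame. Floor 4 mm above the table, rims and middle web (18 mm wide) 12 mm. Origin: centre of the underside.
- plain_caddy: Low wooden caddy without a knob, 84 (x) x 163 (y) x 12 mm, fixed to the table. Two compartments, each 74 x 74 mm inside, centred at y = +39.5 and y = -39.5 mm, x = 0 in its own frame. Floor 4 mm above the table, rims and divider (5 mm wide) 12 mm. Origin: centre of the underside.
- mill: Dark wooden pepper mill, turned, loose, upright, 120 mm tall, about 180 g: foot 54 mm across up to 28 mm high, narrowing to a waist 34 mm across from 66 to 86 mm high (grip there), head 42 mm across. Origin: centre of the underside, z up. Bystanders near by: a tumbler and a red bottle (150 mm) at about x 0.7, y +0.2 and -0.2 m; a flat spoon and phone at x 0.3 m.
- shaker: Glass salt shaker with domed steel cap, round, loose, upright, 80 mm tall: 44 mm across at the foot, 36 mm at 60 mm high, cap 39 mm across from 60 to 72 mm high. Origin: centre of the underside, z up.
- pot: Square blue-glazed ceramic sugar pot, open at the top with paper sugar sticks showing, 46 x 46 x 60 mm, loose, upright; its x and y axes are square to its sides. Origin: centre of the underside, z up.
- jar: Small round mustard jar of amber glass with a steel cap, 50 mm tall, 40 mm across (cap, 36 to 50 mm high, 42 mm across), loose. At the start it stands on the floor of the steel box, seen through the clear lid. Origin: centre of the underside, z up.
- box: Steel condiment box, fixed to the table, 110 (x) x 160 (y) x 60 mm high, walls and floor 5 mm, open on top under a clear 6 mm lid hinged along its far (+x) upper edge: the hinge line runs along the box's y axis at x = +55, z = +60 mm in the box frame. Origin: centre of the underside.
- lid (a joint): Angle of the box's lid, rad: 0 shut, 1.57 upright, stop at 2.0. About 120 g, no spring, hardly any friction: short of upright it falls shut (it balances at about 1.52), past it it falls open and stays.
- lid_ball (a point): Centre of the black ball, 18 mm across, on an 8 mm stem at the middle of the lid's free edge: shut, 28 mm before the box's front wall (box frame x = -83, y = 0, z = 63 mm). It swings with the lid on a circle of radius 138 mm about the hinge; it can be pinched from above along the box's y axis and turns between the fingers.
Mind the look-alikes: they are no part of the job. Leave any green look-alike of the box alone.

How it is judged:
On the way:
1. the lid of the steel box is swung past upright (value of joint lid above 1.65 rad), for 0.2 s.
At the end, for the whole second after the job is handed in: Mill and jar stand in the two compartments of the knob caddy, shaker and pot in those of the plain caddy, one in each (centres within 20 mm of the compartment's centre both ways, on its floor within 5 mm, upright within 7 degrees), all released and at rest, and the lid stands open beyond 1.65 rad (((x of mill in the frame of knob_caddy between -0.02 and 0.02 m and y of mill in the frame of knob_caddy between 0.026 and 0.066 m and z of mill in the frame of knob_caddy between 0.001 and 0.009 m and x of jar in the frame of knob_caddy between -0.02 and 0.02 m and y of jar in the frame of knob_caddy between -0.066 and -0.026 m and z of jar in the frame of knob_caddy between 0.001 and 0.009 m) or (x of mill in the frame of knob_caddy between -0.02 and 0.02 m and y of mill in the frame of knob_caddy between -0.066 and -0.026 m and z of mill in the frame of knob_caddy between 0.001 and 0.009 m and x of jar in the frame of knob_caddy between -0.02 and 0.02 m and y of jar in the frame of knob_caddy between 0.026 and 0.066 m and z of jar in the frame of knob_caddy between 0.001 and 0.009 m)) and ((x of shaker in the frame of plain_caddy between -0.02 and 0.02 m and y of shaker in the frame of plain_caddy between 0.0195 and 0.0595 m and z of shaker in the frame of plain_caddy between 0.001 and 0.009 m and x of pot in the frame of plain_caddy between -0.02 and 0.02 m and y of pot in the frame of plain_caddy between -0.0595 and -0.0195 m and z of pot in the frame of plain_caddy between 0.001 and 0.009 m) or (x of shaker in the frame of plain_caddy between -0.02 and 0.02 m and y of shaker in the frame of plain_caddy between -0.0595 and -0.0195 m and z of shaker in the frame of plain_caddy between 0.001 and 0.009 m and x of pot in the frame of plain_caddy between -0.02 and 0.02 m and y of pot in the frame of plain_caddy between 0.0195 and 0.0595 m and z of pot in the frame of plain_caddy between 0.001 and 0.009 m)) and value of joint lid above 1.65 rad and angle between each of mill, shaker, pot, jar's own z axis and vertical below 0.12 rad and linear speed of each of mill, shaker, pot, jar below 0.03 m/s); the robot touches nothing.
It fails at once if one of the four things is tipped by more than 40 degrees (angle between any of mill, shaker, pot, jar's own z axis and vertical above 0.7 rad).
It also fails if it takes over 120 s, if anything falls off the work surface, if the arm or the gripper's body presses on something with over 40 N, if the wrist force passes 120 N, or if a joint passes its speed limit or range.

ROBOT

A 6-joint arm with a two-finger parallel gripper is mounted at the origin on the work surface. World frame = base frame: x ahead of the robot, y to its left, z up, the work surface at z = 0. Lengths are in m, angles in rad, forces in N, time in s.
With the tool pointing down it reaches from about 0.35 to 0.975 m from the base axis. Payload 7.1 kg.
Tool frame: the origin (TCP) lies midway between the tips of the shut fingers; the grasp point (between the pads) lies 19 mm behind it; z points along the fingers, x is the direction in which the jaws open and shut, and the axes are right-handed (so a half turn about z gives the same grasp; the last joint's range is limited). The gripper opens to 88 mm and grips with 3 to 60 N. Pads are 20 mm wide; open, the fingers measure 115 mm over their backs; the gripper's body (75 mm by 178 mm) begins 61 mm behind the grasp point.
Start: joints at [-1.14, 0.423, 1.63, -0, 1.089, -0.019], TCP at [0.272, -0.563, 0.223] pointing down, gripper open.
Joint ranges: [-3, 3], [-0.9, 2.11], [0.09, 2.58], [-1.31, 4.45], [0.11, 2.69], [-2.54, 2.54]. Speed limits (rad/s): [2.39, 2.39, 3.01, 3.14, 3.14, 3.14].

INTERFACE

Orientations are given as a unit quaternion [w, x, y, z].
In Python, from station import move_pose, movel, movej, command_gripper, wait, inverse_kinematics, read_camera, camera_info, MotionError, job_done, get_time, get_joint_pos, get_qvel, get_effort, get_tcp_pos, get_ee_rot, get_ft_force, get_ft_torque, get_grip_width gives the robot as it stands. Calls block until the motion is done:
- move_pose(position, orientation): joint-space move of the TCP to a pose.
- movel(position, frame=None, v=0.15, until_force=None): straight line of the TCP; frame=None keeps the orientation; v is the mean speed in m/s. With until_force (N) it stops when the force on the tool has changed by that much, and returns True; else False.
- movej(angles): joint-space move.
- command_gripper(opening): opening from 0.0 (shut) to 1.0 (fully open); the grip force is fixed at half the most; returns when the fingers have stopped.
- wait(seconds).
- inverse_kinematics(position, orientation): joint angles nearest the present ones, or None.
- read_camera(name): name is "side" or "top" or "wrist"; returns the picture (384x512x3 uint8, red, green, blue); there is no depth.
- camera_info(name): a dict with "intrinsics" (3x3 intrinsics, pixels), "T" (4x4, takes a point from camera to world coordinates); the wrist camera has in their place "tool_from_camera" (4x4, takes a point from camera to tool coordinates, whose origin is the TCP and whose axes are the tool frame's). Camera axes: x right, y up, looking along -z (the intrinsics and any distortion apply to the point x, -y, -z); pixel columns grow to the right and rows downward; lengths in m; the calibration is good to about 2 mm. A picture is of the moment at which its call begins: read the wrist's pose just before it. camera_info takes no time and is no camera call.
A pose or a line that the arm cannot do raises MotionError and nothing moves.
- job_done(): hands the job in, once; it reports no verdict.
Readings, each from a call of its own:
- get_time(): time.
- get_joint_pos(): joint angles.
- get_qvel(): joint speeds.
- get_effort(): joint torques, N m.
- get_tcp_pos(): TCP position.
- get_ee_rot(): TCP orientation.
- get_ft_force(): force on the tool from outside, world axes, zero at the start.
- get_ft_torque(): the same for the moment, N m.
- get_grip_width(): opening from 0.0 (shut) to 1.0 (fully open).
Only numpy, scipy, OpenCV 4.12 (cv2) and the standard library are available. Lean on these libraries where they do the work, as an engineer would, in place of code of your own. Each camera call takes 0.05 s, during which the arm holds its last target. There are 200 camera calls.

## Working session

There is one attempt and no reset: what is moved stays moved. The work goes in short steps, each a Python script; the robot and the scene stay as the last script left them, time stands still between calls to the robot, and variables do not carry over. Pictures are saved under pics/ and viewed, about 12 in all and at most 16, crops included, and the job is handed in when it is done.

```bash
ls; mkdir -p pics; python3 - <<'E'
from station import *
import cv2,numpy as np
for n in ("top","side"):
    im=read_camera(n); cv2.imwrite(f"pics/{n}0.png",cv2.resize(im[:,:,::-1],(800,600),interpolation=cv2.INTER_CUBIC)); cv2.imwrite(f"raw_{n}.png",im[:,:,::-1])
    c=camera_info(n); print(n,c)
print(camera_info("wrist"),get_tcp_pos(),get_ee_rot(),get_time())
E
```

```text
pics
top {'intrinsics': array([[493.81509485,   0.        , 252.62234688],
       [  0.        , 493.81509485, 187.69669247],
       [  0.        ,   0.        ,   1.        ]]), 'T': array([[ 0.02267573,  0.99787469, -0.06108945,  0.37953496],
       [-0.99972004,  0.02304583,  0.00536058, -0.09691568],
       [ 0.00675705,  0.06095079,  0.9981179 ,  1.37028085],
       [ 0.        ,  0.        ,  0.        ,  1.        ]])}
side {'intrinsics': array([[423.85645887,   0.        , 255.92919835],
       [  0.        , 423.85645887, 192.83035536],
       [  0.        ,   0.        ,   1.        ]]), 'T': array([[-0.98344261,  0.12101344, -0.13489398,  0.29591987],
       [-0.18121674, -0.66107712,  0.72810544,  0.80892226],
       [-0.00106478,  0.74049496,  0.67206107,  0.92172919],
       [ 0.        ,  0.        ,  0.        ,  1.        ]])}
{'intrinsics': array([[295.31468676,   0.        , 255.73505699],
       [  0.        , 295.31468676, 192.29393128],
       [  0.        ,   0.        ,   1.        ]]), 'tool_from_camera': array([[ 9.99999903e-01, -1.32524802e-04, -4.20663272e-04,
         1.87079565e-04],
       [-2.30033047e-04, -9.70502970e-01, -2.41089054e-01,
        -6.60963221e-02],
       [-3.76304676e-04,  2.41089127e-01, -9.70502906e-01,
        -1.61076258e-01],
       [ 0.00000000e+00,  0.00000000e+00,  0.00000000e+00,
         1.00000000e+00]])} [ 0.27157173 -0.56236852  0.22196226] [-3.78029271e-04  8.46998490e-01 -5.31594832e-01 -5.91148888e-04] 0.1
```

View pics/top0.png

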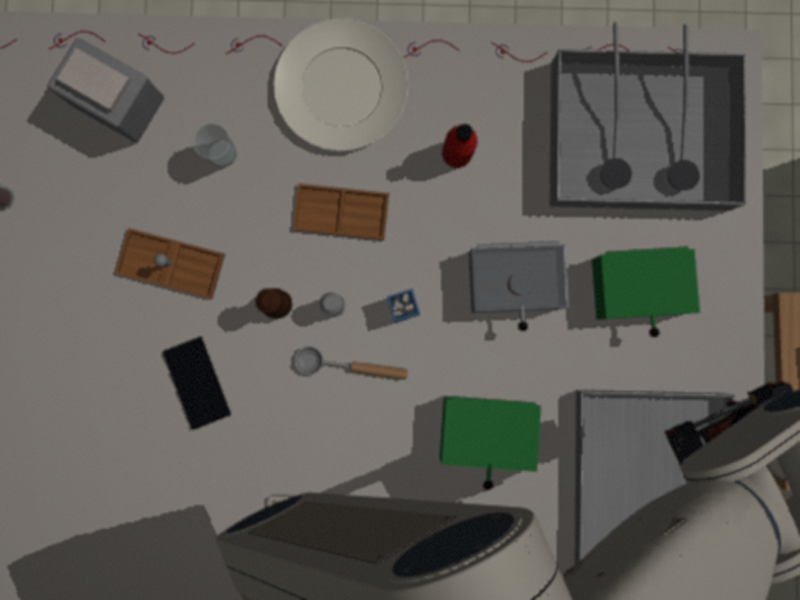

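View pics/side0.png

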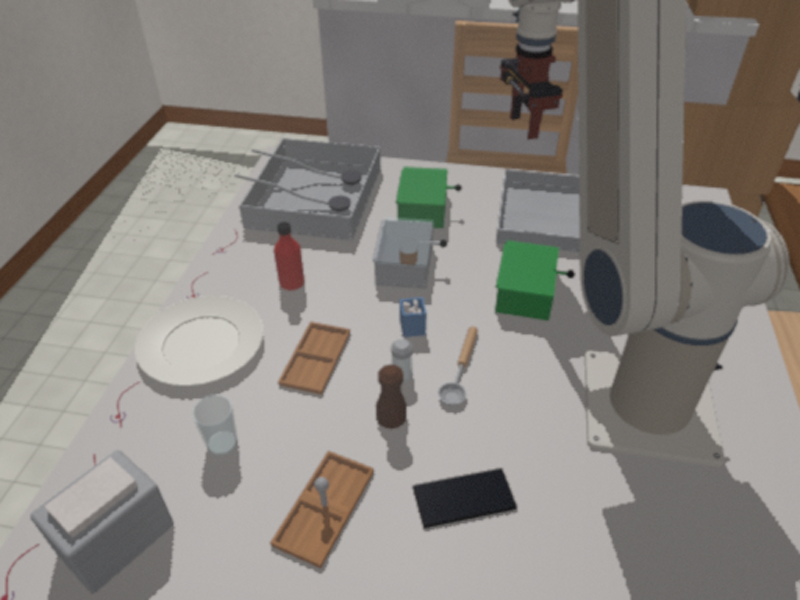

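The things are clear in the 800 x 600 top view: knob caddy (170,264), plain caddy (340,212), mill (274,302), shaker (332,303) and pot (403,305). The steel box is at (518,278), with the jar in it at (522,284) and the ball at (522,326).

Possible confusions:
- The green boxes at (645,283) and (490,433), with their own balls.
- The grey trays at (650,130) and (650,480).
- The tumbler (215,148) against the shaker.
- The bottle (460,147) and the dark blob at the edge (3,198) against the mill.

```bash
cat > h.py <<'E'
from station import *
import cv2, numpy as np
from scipy.spatial.transform import Rotation as R
def down(psi): return np.array([0,np.cos(psi/2),np.sin(psi/2),0])
def campose(n):
    c=camera_info(n)
    if n!="wrist": return c["intrinsics"],c["T"]
    q=np.array(get_ee_rot()); T=np.eye(4); T[:3,:3]=R.from_quat(q[[1,2,3,0]]).as_matrix(); T[:3,3]=get_tcp_pos()
    return c["intrinsics"],T@c["tool_from_camera"]
def cast(K,T,uv,z):
    uv=np.atleast_2d(np.asarray(uv,float)); d=np.c_[(uv[:,0]-K[0,2])/K[0,0],-(uv[:,1]-K[1,2])/K[1,1],-np.ones(len(uv))]@T[:3,:3].T
    return T[:3,3]+d*((z-T[2,3])/d[:,2])[:,None]
def proj(K,T,p):
    p=(np.atleast_2d(p)-T[:3,3])@T[:3,:3]
    return np.c_[K[0,2]+K[0,0]*p[:,0]/-p[:,2],K[1,2]-K[1,1]*p[:,1]/-p[:,2]]
def snap(name,fn):
    K,T=campose(name); im=read_camera(name); cv2.imwrite("pics/"+fn,cv2.cvtColor(im,cv2.COLOR_RGB2BGR)); np.savez("pics/"+fn+".npz",K=K,T=T); return im,K,T
def blob(mask,roi=None,close=5):
    m=mask.astype(np.uint8)
    if roi is not None:
        z=np.zeros_like(m); a,b,c,d=roi; z[b:d,a:c]=m[b:d,a:c]; m=z
    if close: m=cv2.morphologyEx(m,cv2.MORPH_CLOSE,np.ones((close,close)))
    return max(cv2.findContours(m,cv2.RETR_EXTERNAL,cv2.CHAIN_APPROX_NONE)[0],key=cv2.contourArea)
def rect(cn,K,T,z):
    p=cast(K,T,cn.reshape(-1,2),z)[:,:2]*1000
    (c,(w,h),a)=cv2.minAreaRect(p.astype(np.float32)); return np.array(c)/1000,w,h,a
E
python3 - <<'E'
from h import *
im=cv2.imread("raw_top.png"); K,T=campose("top"); hsv=cv2.cvtColor(im,cv2.COLOR_BGR2HSV); H,S,V=[hsv[...,i].astype(int) for i in range(3)]
s=1/1.5625
def roi(*a): return [int(x*s) for x in a]
wood=(H<20)&(S>90)&(V>60)
for n,r in (("knob",roi(105,220,235,305)),("plain",roi(280,175,400,248))): print(n,rect(blob(wood,r),K,T,.012))
blue=(H>95)&(H<125)&(S>80)
print("pot",rect(blob(blue,roi(375,280,430,330),9),K,T,.055))
def u(x,y,z): return cast(K,T,[[x*s,y*s]],z)[0].round(3)
print("mill top",u(278,302,.115),"shaker",u(333,303,.078),"jar",u(522,284,.055),"ball",u(522.5,326,.063))
print("box top corners",[u(*p,.062) for p in ((471,246),(563,243),(565,305),(473,312))])
g=cv2.imread("raw_top.png")[140:220,60:370]; cv2.imwrite("pics/top_crop.png",cv2.resize(g,(800,206),interpolation=cv2.INTER_CUBIC))
E
```

```text
knob (array([0.50710275, 0.29518573]), 176.96490478515625, 82.7503890991211, 76.39942169189453)
plain (array([ 0.60618591, -0.00387064]), 161.86106872558594, 83.62940216064453, 84.970947265625)
pot (array([ 0.44006918, -0.11771955]), 43.03542709350586, 44.72975540161133, 19.736955642700195)
mill top [0.438 0.086 0.115] shaker [ 0.44  -0.001  0.078] jar [ 0.481 -0.321  0.055] ball [ 0.409 -0.322  0.063]
box top corners [array([ 0.543, -0.232,  0.062]), array([ 0.552, -0.389,  0.062]), array([ 0.446, -0.394,  0.062]), array([ 0.431, -0.238,  0.062])]
```

View pics/top_crop.png

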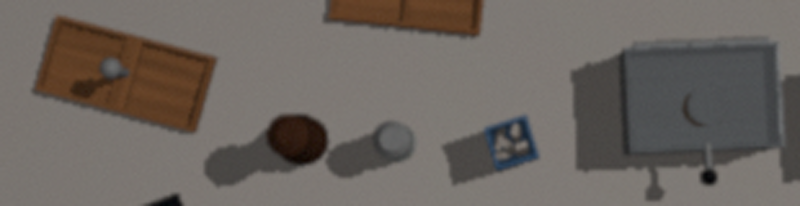

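Box, ball and caddies agree with the sizes given, so I go above the lid ball for one close look.

```bash
python3 - <<'E'
from h import *
move_pose([.42,-.32,.26],down(np.pi/2+.075))
im,K,T=snap("wrist","w_ball.png"); print(get_tcp_pos(),get_time(),get_joint_pos())
hsv=cv2.cvtColor(im,cv2.COLOR_RGB2HSV); print(proj(K,T,[[.409,-.32,.063],[.48,-.32,.055]]))
u,v=proj(K,T,[[.409,-.32,.063]])[0].astype(int)
c=blob(hsv[...,2]<45,[u-35,v-35,u+35,v+35],3); (x,y),r=cv2.minEnclosingCircle(c); print(x,y,r,cast(K,T,[[x,y]],.063))
E
```

```text
[ 0.41988488 -0.32027145  0.25996014] 2.1333 [-6.74118055e-01  2.36373961e-01  1.80829700e+00 -6.83675135e-05
  1.09696323e+00 -2.31891793e+00]
[[256.60180136 164.2915241 ]
 [252.50642    217.26372654]]
255.0 166.25 6.600289344787598 [[ 0.41154956 -0.32177224  0.063     ]]
```

View pics/w_ball.png

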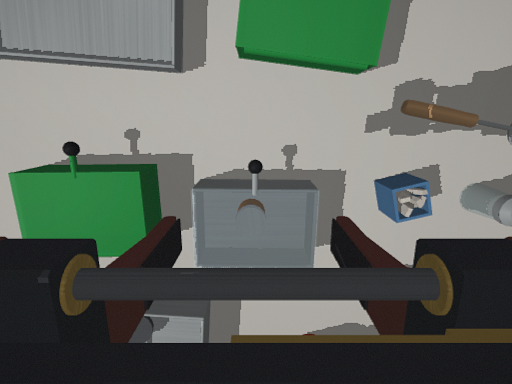

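The ball sits at (255,166) in the wrist view, which casts to (0.4115, -0.3218). This agrees with the top view, and the jar is visible under the clear lid. I pinch the ball and swing the lid.

```bash
python3 - <<'E'
from h import *
d=np.load("pics/w_ball.png.npz"); c=cast(d["K"],d["T"],[[194,187],[316,187]],.063); print(c)
yaw=np.arctan2(-(c[1]-c[0])[0],(c[1]-c[0])[1]); print("yaw",yaw); yaw=.075
ex=np.array([np.cos(yaw),np.sin(yaw)]); B=np.array([.4115,-.3218]); Hn=B+.138*ex; q=down(np.pi/2+yaw)
def tcp(th):
    a=th+.0217; p=Hn-ex*.138*np.cos(a); return [p[0],p[1],.06+.138*np.sin(a)-.019]
command_gripper(.5)
p=tcp(0); movel([p[0],p[1],.12],(q) if False else None)
move_pose([p[0],p[1],.10],q)
print(movel(p,v=.08,until_force=8)); command_gripper(0); print("w",get_grip_width()*88,get_ft_force())
for th in np.arange(.17,1.88,.17):
    movel(tcp(th),v=.12)
    if th<.2: print(get_grip_width()*88,get_ft_force())
print(th,get_grip_width()*88,get_ft_force(),get_tcp_pos(),get_time())
E
```

```text
[[ 0.44314984 -0.39553064  0.063     ]
 [ 0.43186826 -0.24418729  0.063     ]]
yaw 0.0744053334906551
False
w 16.358501204132814 [-1.1682577  0.1523036  3.0263245]
16.362684934254357 [-0.28849997 -2.46709508 -1.4996661 ]
1.87 16.502463374417204 [ 2.53284405 -8.14904369  6.43669547] [ 0.59307853 -0.30986896  0.17194595] 9.4667
```

```bash
python3 - <<'E'
from h import *
command_gripper(.6); p=get_tcp_pos(); movel([p[0],p[1],.26]); print(get_ft_force())
yaw=.075; q=down(np.pi/2+yaw)
move_pose([.50,-.32,.26],q); wait(.3)
im,K,T=snap("wrist","w_jar.png"); np.save("w_jar",im)
print(get_time(),proj(K,T,[[.48,-.32,.055]]))
snap("side","s1.png")
E
python3 - <<'E'
import cv2,numpy as np
a=cv2.imread("pics/w_jar.png");b=cv2.imread("pics/s1.png")
cv2.imwrite("pics/c1.png",np.hstack([cv2.resize(a[120:312,128:384],(400,300)),cv2.resize(b[80:272,150:406],(400,300))]))
E
```

```text
[-0.61412392 -0.1820295   0.74787704]
11.7417 [[256.87511141 155.47894691]]
```

View pics/c1.png

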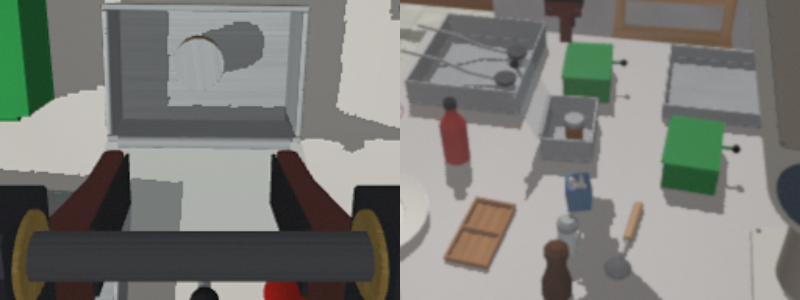

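The lid stands open by itself. In the wrist crop the jar cap is a circle at about (200,63), which is full-frame pixel (256,160). I take the jar to the near (-y) compartment of the knob caddy.

```bash
cat >> h.py <<'E'
def pick(xy,psi,z,open_=.8,lift=.26,pre=.2):
    command_gripper(open_); move_pose([*xy,max(pre,lift)],down(psi)); movel([*xy,z+.05],v=.25)
    hit=movel([*xy,z],v=.06,until_force=8); command_gripper(0)
    print("pick hit",hit,"w mm",round(get_grip_width()*88,1),np.round(get_tcp_pos(),4))
    movel([*xy,lift],v=.2); print("lifted w",round(get_grip_width()*88,1),get_time())
def place(xy,psi,z,open_=.8,high=.26):
    move_pose([*xy,high],down(psi)); movel([*xy,z+.03],v=.2)
    hit=movel([*xy,z-.002],v=.04,until_force=5); print("place hit",hit,np.round(get_tcp_pos(),4)); 
    command_gripper(open_); movel([*xy,high],v=.2); print("t",get_time())
E
python3 - <<'E'
from h import *
d=np.load("pics/w_jar.png.npz"); p=cast(d["K"],d["T"],[[256,160.3]],.055)[0]; print(p)
b=p[:2]-[.4943,-.3156]; print("box frame",b); assert abs(b[0])<.03 and abs(b[1])<.04
print(inverse_kinematics([.496,.2505,.26],down(-.237)))
pick(p[:2],np.pi/2+.075,.027)
E
```

```text
[ 0.48605369 -0.32062366  0.055     ]
box frame [-0.00824631 -0.00502366]
[ 4.46254406e-01  2.78886172e-01  1.75037335e+00 -4.44089210e-16
  1.11233313e+00  6.83254406e-01]
pick hit False w mm 41.2 [ 0.4862 -0.3208  0.0272]
lifted w 41.0 16.2917
```

```bash
python3 - <<'E'
from h import *
place([.496,.2505],-.237,.026,.7)
# look at mill from the side of camera
psi=-.237; move_pose([.44,.09,.30],down(0)); im,K,T=snap("wrist","w_mill.png")
print(get_time(),proj(K,T,[[.44,.086,.12],[.44,.086,0],[.44,0,.08],[.507,.295,.075]]))
snap("top","t2.png")
a=cv2.imread("pics/w_mill.png");b=cv2.imread("pics/t2.png")
cv2.imwrite("pics/c2.png",np.hstack([cv2.resize(a,(400,300),interpolation=cv2.INTER_AREA),cv2.resize(b[90:282,20:276],(400,300))]))
E
```

```text
place hit True [0.4954 0.2503 0.0257]
t 22.5083
23.2917 [[254.80218118 180.03792238]
 [255.00948391 164.6871206 ]
 [255.01153139 235.37237365]
 [312.58932065  -5.45681194]]
```

View pics/c2.png

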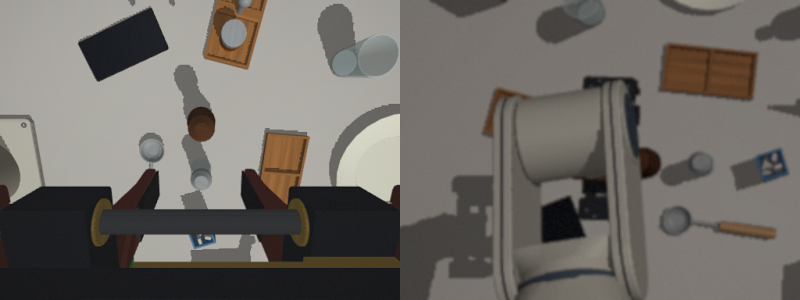

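The jar stands in its compartment. The mill blob in the wrist view is about 15 px off my prediction, so I mistook which end was the head in the top view. I measure it from the closer view.

```bash
python3 - <<'E'
from h import *
a=cv2.imread("pics/w_mill.png"); d=np.load("pics/w_mill.png.npz"); K,T=d["K"],d["T"]
hsv=cv2.cvtColor(a,cv2.COLOR_BGR2HSV); m=(hsv[...,0]<18)&(hsv[...,1]>90)&(hsv[...,2]<130)
c=blob(m,[215,110,300,200],3); x,y,w,h=cv2.boundingRect(c); print(x,y,w,h)
lo=y+h; hi=y   # head edge low in image, foot edge high
print("head edge",cast(K,T,[[x+w/2,lo]],.11),"foot edge",cast(K,T,[[x+w/2,hi]],.015))
cv2.imwrite("pics/c3.png",cv2.resize(a[110:260,180:380],(800,600),interpolation=cv2.INTER_CUBIC))
E
```

```text
240 137 35 44
head edge [[0.44323676 0.08275592 0.11      ]] foot edge [[0.44381594 0.12970631 0.015     ]]
```

View pics/c3.png

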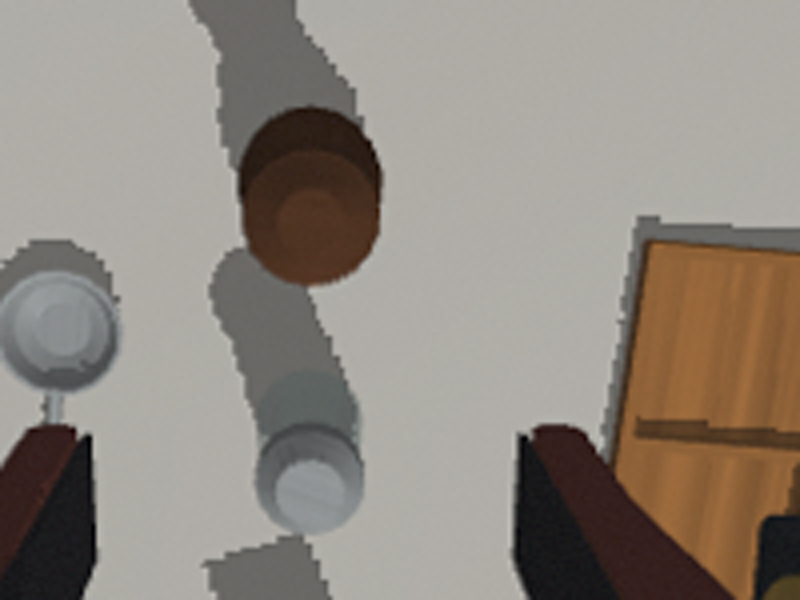

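Both mill edges agree: axis at (0.4435, 0.103). In the crop the shaker cap is a disc at (310,478), which is full-frame (257.5,229.5). Next I move the mill into the far compartment, then the shaker into the plain caddy.

```bash
python3 - <<'E'
s=open('h.py').read()
s=s.replace("    command_gripper(open_); movel([*xy,high]","    if get_tcp_pos()[2]>z+.003: movel([*xy,high],v=.2); raise SystemExit('landed high')\n    command_gripper(open_); movel([*xy,high]")
open('h.py','w').write(s)
from h import *
d=np.load("pics/w_mill.png.npz"); sh=cast(d["K"],d["T"],[[257.5,229.5]],.066)[0]; print("shaker",sh)
pick([.4435,.103],-.237,.057,.75)
place([.518,.340],-.237,.061,.7)
print(get_ft_force())
E
```

```text
shaker [0.44351623 0.00319237 0.066     ]
pick hit False w mm 41.6 [0.4435 0.103  0.0572]
lifted w 41.3 27.4417
place hit True [0.5172 0.3398 0.061 ]
t 31.7917
[-0.66165937  0.46849608 -0.1308093 ]
```

```bash
python3 - <<'E'
from h import *
pick([.4435,.0032],-.087,.045,.75)
place([.6096,.0355],-.087,.049,.7)
move_pose([.44,-.10,.28],down(-.087)); im,K,T=snap("wrist","w_pot.png")
hsv=cv2.cvtColor(im,cv2.COLOR_RGB2HSV)
u=proj(K,T,[[.44,-.118,.06]])[0].astype(int); print(u,get_time())
c=blob((hsv[...,0]>100)&(hsv[...,0]<125)&(hsv[...,1]>90),[u[0]-60,u[1]-60,u[0]+60,u[1]+50],9)
print(rect(c,K,T,.06),cv2.boundingRect(c))
a=cv2.cvtColor(im,cv2.COLOR_RGB2BGR); cv2.imwrite("pics/c4.png",cv2.resize(a,(640,480)))
E
```

```text
pick hit False w mm 38.3 [0.4435 0.0032 0.0451]
lifted w 38.1 36.975
place hit True [0.6087 0.0355 0.0489]
t 41.2417
[255 184] 42.1667
(array([ 0.44241095, -0.11501823]), 45.639556884765625, 52.048744201660156, 18.421401977539062) (236, 157, 44, 49)
```

View pics/c4.png

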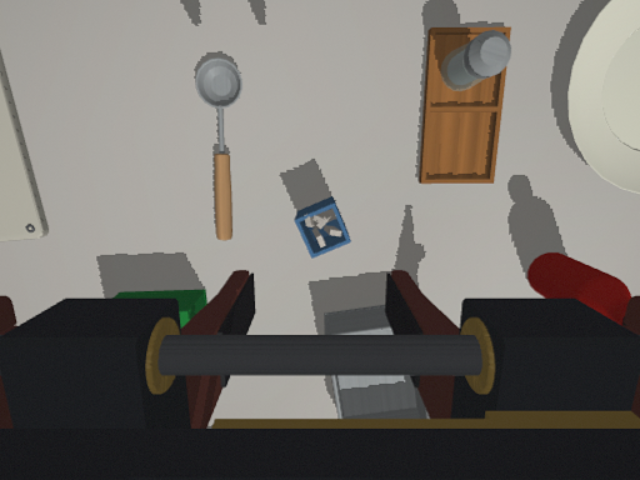

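The shaker stands in the upper compartment (475,60). The pot at (322,228) is turned about 19 degrees, and its centre corrected for the visible side wall is (0.443, -0.118).

```bash
python3 - <<'E'
from h import *
pick([.4433,-.1178],.33,.021,.85)
place([.6027,-.0433],-.087,.025,.72)
movej([-1.14,.423,1.63,0,1.089,-.019]); wait(.3)
for n in ("top","side"): snap(n,n+"9.png")
a=cv2.imread("pics/top9.png");b=cv2.imread("pics/side9.png")
cv2.imwrite("pics/c5.png",np.hstack([cv2.resize(a[100:280,60:300],(400,300)),cv2.resize(b[120:360,130:450],(400,300))])); print(get_time(),get_ft_force())
E
```

```text
pick hit False w mm 46.0 [ 0.4433 -0.1178  0.0212]
lifted w 46.2 46.9083
place hit True [ 0.6022 -0.0432  0.025 ]
t 51.3417
53.95 [-0.07643234 -0.0762626  -0.05572682]
```

View pics/c5.png

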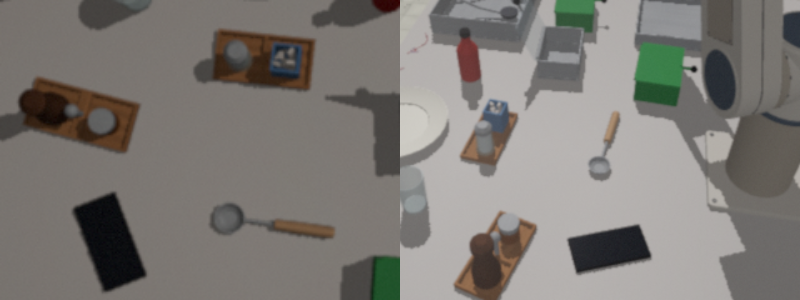

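All four stand upright in their own compartments and the lid is still open, with nothing touching the robot. I hand the job in.

```bash
python3 -c "
from station import *
job_done(); print(get_time())"
```

```text
the job is handed in; nothing more can be done
the job is handed in; nothing more can be done
```

I handed the job in with all four things in their caddies and the steel box's lid open. It took about 54 s of the 120 s allowed.

- **Lid:** I pinched the ball and swung the lid to about 1.87 rad, then let go. It fell open and was still open in the last pictures. I judged the final angle by eye, since the joint value can't be read.
- **Things placed:** The jar and mill are in the knob caddy, and the shaker and pot are in the plain caddy. Each came to rest within about 0.3 mm of the expected height before I released it.
- **Last check:** The final top and side pictures show one thing upright in each compartment, and the force on the tool was near zero. I did not measure their final positions against the 20 mm limits.
- **Disagreements:** My first estimate of the mill from the top view was about 17 mm off in y, because I took the wrong end for the head. The close wrist view corrected it before I gripped. The mill also gripped at 41.6 mm instead of the 34 mm waist, so the pads probably held it at the head. It held, and no thing was seen tipped in the pictures I took.

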